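# Tip the ground-glass filter out of its tray and lay it on the microscope lamp

### The job

Take the solid ground-glass filter (not the open ring in the other tray) and lay it flat on the lens mount of the black lamp, roughly centred. It lies too deep in its tray to be gripped: first push it along its channel against the sloped ribs so that its front edge rides up and it rests tilted, then grip it, carry it over and lower it onto the lamp without dropping it. Leave the ring where it lies.

Things in the scene. Friction and masses are not known exactly. Their poses are not given: they have to be found in the camera images.
- filter: Solid disc 50 mm across, 8 mm thick, about 45 g: dark metal rim filled with frosted pale glass. Origin: centre of its underside; z is its axis, up at the start. It starts flat on the floor of its tray's channel, its front touching or just short of the foot of the ribs, its top flush with the channel's walls.
- filter_tray: Aluminium tray fixed to the bench. Origin: underside centre; x along the channel to the ribs. Base 148 (x) by 80 (y) by 8 mm. Channel floor at z = 8 mm, 54 mm wide; walls 6 mm thick up to z = 16 mm, sides from x = -74 to +12 mm, rear end wall's inner face at x = -69. The filter starts near x = -6 mm: behind it about 38 mm are free for a closed fingertip. Past x = 12 mm the sides are open.
- rib_foot (a point): Foot of the two ribs of that tray (its x = 17 mm, y = 0, z = 8 mm). Ribs 6 mm wide at y = +-17 mm rise at 30 degrees towards +x for 50 mm; panel between them lies 4 mm lower. Pushed 32 to 40 mm in +x from behind, the filter rests tilted 18 to 26 degrees, front up, and stays by friction; its middle, then 5 to 15 mm past the foot, clears the walls and can be gripped from above across y.
- ring: Bystander: an open ring of dark metal, 50 mm outside, 32 mm hole, 8 mm thick, lying in another tray of the same shape. Origin: centre of its underside. To be left alone.
- lamp_seat (a point): Centre of the flat top of the lamp's lens mount, 56 mm above the bench, z up. The lamp is a black round base fixed to the bench, 96 mm across, 40 mm high, with a grey step 82 mm across up to 44 mm, and on it the round mount, 44 mm across. The centred filter overhangs the mount by 3 mm all round, so fingers have room beside it.

How it is judged (in metres and radians):
On the way, in this order (a step that is already met when the one before it is completed fails the run):
1. the filter rests tilted in its tray, front edge raised on the ribs (angle between filter's own z axis and vertical above 0.2 rad and contact force between filter and filter_tray above 0.1 N and z of filter in the frame of filter_tray below 0.04 m), for 0.2 s.
2. the filter, still held by the fingers, has been lowered close over the lamp's lens mount (horizontal distance between filter and lamp_seat below 0.025 m and z of filter in the frame of lamp_seat below 0.03 m and contact force between filter and the fingers above 0.3 N), for 0.05 s.
At the end, for the whole second after the job is handed in: The filter lies flat (within 7 degrees) and still on the lamp's lens mount, its centre within 15 mm of the mount's centre, and the ring has not been moved by more than 30 mm (horizontal distance between filter and lamp_seat below 0.015 m and z of filter in the frame of lamp_seat between -0.004 and 0.006 m and angle between the z axis of filter and the z axis of lamp_seat, either way round below 0.12 rad and linear speed of filter below 0.02 m/s); the robot touches nothing.
It fails at once if the ring is moved by more than 30 mm (distance of ring from where it was at the start of the episode above 0.03 m).
It also fails if it takes over 48 s, if anything falls off the work surface, if the arm or the gripper's body presses on something with over 40 N, if the wrist force passes 120 N, or if a joint passes its speed limit or range.

### The arm

A 6-joint arm with a two-finger parallel gripper is mounted at the origin on the work surface. World frame = base frame: x ahead of the robot, y to its left, z up, the work surface at z = 0. Lengths are in mm, angles in rad, forces in N, time in s.
With the tool pointing down it reaches from about 275 to 1000 mm from the base axis. Payload 8.4 kg.
Tool frame: the origin (TCP) lies between the finger pads; the fingertips stand 22 mm ahead of it and the grasp point (between the pads) lies 3 mm ahead of it (r.nose_length is the z of the fingertips in the tool frame, in mm); z points along the fingers, y is the line along which they close (so a half turn about z gives the same grasp; the last joint's range is limited). The gripper opens to 85 mm and grips with 20 to 120 N. Pads are 22 mm wide; open, the fingers measure 114 mm over their backs; the gripper's body (76 mm by 85 mm) begins 54 mm behind the grasp point. The pads swing forward as they close: fully open they stand 13 mm farther back than shut.
Start: joints at [1.287, 0.353, 1.633, -0, 1.155, -0.002], TCP at [173.802, 600.351, 253.281] pointing down, gripper open.
Joint ranges: [-2.63, 2.63], [-0.92, 2.1], [0.06, 2.66], [-1.3, 4.44], [0, 2.69], [-3.02, 3.02]. Speed limits (rad/s): [2.22, 2.22, 2.79, 3.14, 3.14, 3.14].

### API

Orientations are given as [roll, pitch, yaw] about the fixed x, y, z axes, in that order (R = Rz(yaw) Ry(pitch) Rx(roll)).
In Python, from rig import r gives the robot as it stands.
- The arm moves only by the shell command python3 steer.py FILE [FORCE], which reads ROWS from the file FILE. ROWS is a JSON object whose key "deltas" holds a list of rows, 1 to 5 of them, each of 7 numbers: a rotation vector rx, ry, rz in rad, then dx, dy, dz in mm, then the opening from 0.0 (shut) to 1.0 (fully open); each row shifts and turns the commanded pose from where the row before left it, along the tool's axes as they then stand; what a row does not reach is not made up. A row lasts 1/12 s, in which the tool goes at most 41.7 mm and 0.125 rad, less where a joint would pass 70% of its speed; a pose out of reach is approached as far as the arm can. The fingers move at their own pace and stop on an object; FORCE is the grip in N (left out, the last holds). Time passes only in rows, so rows that do not move let the fingers close. It prints the time, the measured TCP pose, the force, the opening and the grip force at its end. Input that does not fit is refused with a message, and nothing moves.
- r.sense(): the state, without advancing time (a new reading comes with each control period).
- r.grab_frame(name): name is "side" or "top"; returns the picture (480x640x3 uint8, red, green, blue); there is no depth.
- r.camera_params(name): a dict with "fx", "fy", "cx", "cy" (pixels), "rvec" (rotation vector, rad) and "tvec" (3), from world to camera coordinates, as OpenCV has them. Camera axes: x right, y down, z forward; pixel columns grow to the right and rows downward; lengths in mm; the calibration is good to about 2 mm. A picture is of the moment at which its call begins. camera_params takes no time and is no camera call.
- r.sign_off(): hands the job in; it is judged then, once.
The state is a dict: "clock": time; "qpos": joint angles; "qvel": joint speeds; "joint_efforts": joint torques, N m; "eef_pos": TCP position; "tcp_rot": TCP orientation; "contact_force": force on the tool from outside, world axes, zero at the start; "wrist_torque": the same for the moment, N m; "opening": opening from 0.0 (shut) to 1.0 (fully open); "grasp_force": force on a finger pad.
Only numpy, scipy, OpenCV 4.12 (cv2) and the standard library are available. Lean on these libraries where they do the work, as an engineer would, in place of code of your own. Each camera call takes 0.05 s, during which the arm holds its last target. There are 200 camera calls.

## Working session

There is one attempt and no reset: what is moved stays moved. The work goes in short steps, Python scripts to look and compute and a shell command to move; the robot and the scene stay as the last step left them, time stands still between calls to the robot, and variables do not carry over. Pictures are saved under pics/ and viewed, at most 10 in all, crops included, and the job is handed in when it is done.

```bash
ls; mkdir -p pics
python3 - <<'E'
from rig import r
import cv2
for n in("top","side"):
    cv2.imwrite(f"pics/{n}0.png",r.grab_frame(n)[:,:,::-1]); print(r.camera_params(n))
print(r.sense(), r.nose_length)
E
```

```text
pics
rig.py
steer.py
{'fx': 490.9469462124677, 'fy': 490.9469462124677, 'cx': 318.2269039172491, 'cy': 232.69537009067457, 'rvec': array([ 2.22234448, -2.1708512 ,  0.09728679]), 'tvec': array([-20.01217094, 509.48581773, 867.40134659])}
{'fx': 576.5424984756447, 'fy': 576.5424984756447, 'cx': 318.93969231106377, 'cy': 241.5092836625261, 'rvec': array([ 0.37699628, -2.85066599,  1.00959123]), 'tvec': array([495.65430725, 161.391836  , 940.09128025])}
{'clock': 0.1, 'qpos': array([ 1.28663290e+00,  3.53558270e-01,  1.63408942e+00, -1.51666035e-05,
        1.15520429e+00, -2.40681069e-03]), 'qvel': array([-0.00100269, -0.00103233, -0.00207604, -0.00080367, -0.00205142,
       -0.00104354]), 'joint_efforts': array([ 5.47869349e-04, -6.06358767e+01, -3.42819214e+01,  1.06679267e-04,
        3.99554454e-03,  2.16697657e-05]), 'eef_pos': array([173.66842731, 599.9520396 , 252.63692701]), 'tcp_rot': array([-3.14033330e+00,  1.08368625e-05,  2.85984218e+00]), 'contact_force': array([-0.26261438, -0.28810763, -1.31844143]), 'wrist_torque': array([-0.00353058, -0.02391475,  0.00365049]), 'grasp_force': 0.0, 'opening': 0.9996726907786905} 22.0
```

View pics/top0.png

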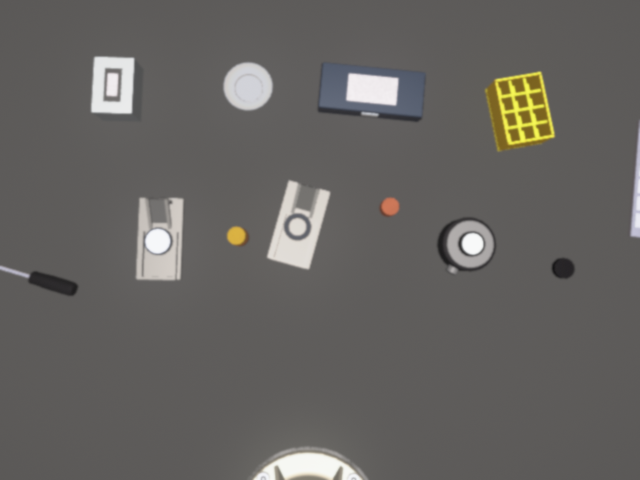

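View pics/side0.png

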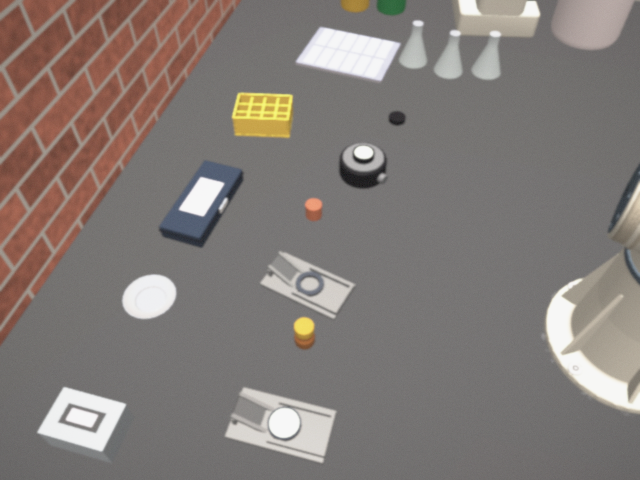

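The top view shows the filter (frosted disc) at about (158,241) in the left tray with its ribs towards the top of the image. The ring is in the middle tray at (297,227), and the lamp mount is at (472,244). The side view agrees: filter (285,423), lamp mount (364,153).

```bash
cat > h.py <<'E'
import numpy as np, cv2
from rig import r
def cam(n):
    p=r.camera_params(n); K=np.array([[p['fx'],0,p['cx']],[0,p['fy'],p['cy']],[0,0,1.]])
    return K,cv2.Rodrigues(np.array(p['rvec']))[0],np.array(p['tvec'],float).ravel()
def ray(n,uv,z):
    K,R,t=cam(n); d=R.T@np.linalg.solve(K,[uv[0],uv[1],1.]); c=-R.T@t
    return c+d*(z-c[2])/d[2]
def proj(n,P):
    K,R,t=cam(n); return cv2.projectPoints(np.float64(P).reshape(-1,1,3),R,t,K,None)[0].reshape(-1,2)
def blob(m,uv):
    n,l,s,c=cv2.connectedComponentsWithStats(m.astype(np.uint8)); ids=[i for i in range(1,n) if s[i,4]>20]
    i=min(ids,key=lambda i:np.hypot(*(c[i]-uv))); return l==i,c[i],s[i,4]
E
python3 - <<'E'
from h import *
for n,f,l in(("top",(158,241),(472,244)),("side",(285,423),(364,153))):
    im=cv2.imread(f"pics/{n}0.png"); g=im.min(2); 
    print(n,'start tcp px',proj(n,[173.8,600,253]),im[f[1],f[0]],im[l[1],l[0]])
    for nm,uv,z in(("filter",f,16),("lamp",l,56)):
        m,c,a=blob(g>222,uv); print(nm,c,a,ray(n,c,z).round(1))
    m=(g>120); m,c,a=blob(m,f); 
    cn=cv2.findContours(m.astype(np.uint8),0,1)[0][0]; box=cv2.boxPoints(cv2.minAreaRect(cn)); q=cv2.approxPolyDP(cv2.convexHull(cn),6,True)[:,0]
    print('tray',a,q.tolist()); print(np.array([ray(n,p,8)[:2] for p in q]).round(1).tolist())
    u,v=f; cv2.imwrite(f"pics/c_{n}.png",cv2.resize(im[v-60:v+55,u-70:u+70],None,fx=5,fy=5,interpolation=2))
E
```

```text
top start tcp px [[-169.03572434  475.84182482]] [249 247 246] [249 249 248]
filter [157.20623501 240.83213429] 417 [488.3 279.9  16. ]
lamp [472.30645161 243.30645161] 310 [ 495.2 -274.7   56. ]
tray 3356 [[182, 198], [180, 278], [137, 279], [139, 198]]
[[567.7, 241.0], [422.8, 238.6], [419.3, 315.3], [565.7, 318.7]]
side start tcp px [[557.4234285  830.05758724]] [247 247 247] [247 247 247]
filter [283.78466077 422.37020649] 678 [490.5 280.4  16. ]
lamp [363.22424242 151.78181818] 165 [ 496.3 -273.7   56. ]
tray 5597 [[241, 387], [335, 409], [324, 461], [225, 437]]
[[571.9, 241.3], [424.1, 238.0], [420.3, 316.2], [567.7, 320.4]]
```

View pics/c_top.png

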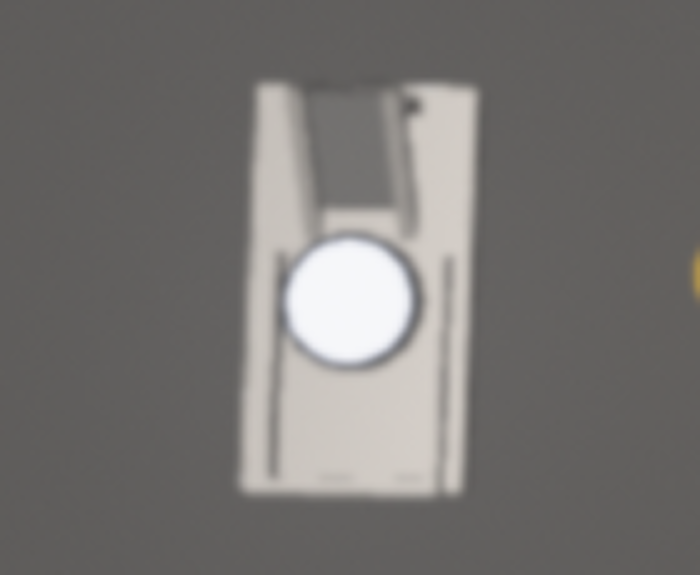

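The tray lies at about (495, 279) mm with yaw about 0.022. The filter centre is about (489.4, 280) and the lamp seat about (495.7, −274). I'll shut the fingers and align tool yaw to π+0.022.

```bash
cat >> h.py <<'E'
from scipy.spatial.transform import Rotation as Ro
def to(P):
    s=r.sense(); R=Ro.from_euler('xyz',s['tcp_rot']).as_matrix()
    print('t',round(s['clock'],2),'tcp',s['eef_pos'].round(1),'rot',s['tcp_rot'].round(3),'open',round(s['opening'],3),'F',s['contact_force'].round(1),'grasp',round(s['grasp_force'],1))
    d=R.T@(np.array(P)-s['eef_pos']); print('tool move',d.round(1),'len',np.linalg.norm(d).round(1))
E
echo '{"deltas": [[0, 0, -0.1013, 0, 0, 0, 0], [0, 0, -0.1013, 0, 0, 0, 0], [0, 0, -0.1013, 0, 0, 0, 0], [0, 0, 0, 0, 0, 0, 0], [0, 0, 0, 0, 0, 0, 0]]}' > path.dat && python3 steer.py path.dat 30
python3 -c "
from h import *
to([444,278,150])"
```

```text
clock: 0.52
eef_pos: [173.7, 600.2, 253.0]
tcp_rot: [-3.141, -0.0, -3.123]
contact_force: [-0.6, 0.1, -1.2]
opening: 0.3
grasp_force: 0.0
t 0.52 tcp [173.7 600.2 253. ] rot [-3.141 -0.    -3.123] open 0.3 F [-0.6  0.1 -1.2] grasp 0.0
tool move [-264.1 -327.2  103.1] len 433.0
```

```bash
for i in 1; do :; done
echo '{"deltas": [[0, 0, 0, -17.6, -21.8, 6.9, 0], [0, 0, 0, -17.6, -21.8, 6.9, 0], [0, 0, 0, -17.6, -21.8, 6.9, 0], [0, 0, 0, -17.6, -21.8, 6.9, 0], [0, 0, 0, -17.6, -21.8, 6.9, 0]]}' > path.dat && python3 steer.py path.dat >/dev/null
echo '{"deltas": [[0, 0, 0, -17.6, -21.8, 6.9, 0], [0, 0, 0, -17.6, -21.8, 6.9, 0], [0, 0, 0, -17.6, -21.8, 6.9, 0], [0, 0, 0, -17.6, -21.8, 6.9, 0], [0, 0, 0, -17.6, -21.8, 6.9, 0]]}' > path.dat && python3 steer.py path.dat
echo '{"deltas": [[0, 0, 0, -17.6, -21.8, 6.9, 0], [0, 0, 0, -17.6, -21.8, 6.9, 0], [0, 0, 0, -17.6, -21.8, 6.9, 0], [0, 0, 0, -17.6, -21.8, 6.9, 0], [0, 0, 0, -17.6, -21.8, 6.9, 0]]}' > path.dat && python3 steer.py path.dat
echo '{"deltas": [[0, 0, 0, 0, 0, 0, 0], [0, 0, 0, 0, 0, 0, 0]]}' > path.dat && python3 steer.py path.dat >/dev/null
python3 - <<'E'
from h import *
to([444,278,55])
cv2.imwrite("pics/side1.png",r.grab_frame("side")[250:,100:480,::-1].repeat(2,0).repeat(2,1))
E
```

```text
clock: 1.35
eef_pos: [355.3, 385.2, 184.0]
tcp_rot: [3.141, 0.0, -3.123]
contact_force: [0.4, 0.5, 0.5]
opening: 0.001
grasp_force: 0.0
clock: 1.77
eef_pos: [445.7, 278.1, 149.5]
tcp_rot: [3.142, 0.0, -3.123]
contact_force: [1.1, -0.4, 0.2]
opening: -0.002
grasp_force: 0.0
t 1.93 tcp [445.5 278.1 149.4] rot [-3.141e+00 -1.000e-03 -3.125e+00] open -0.001 F [ 1.  -0.4 -0.2] grasp 0.0
tool move [ 1.4 -0.1 94.4] len 94.4
```

View pics/side1.png

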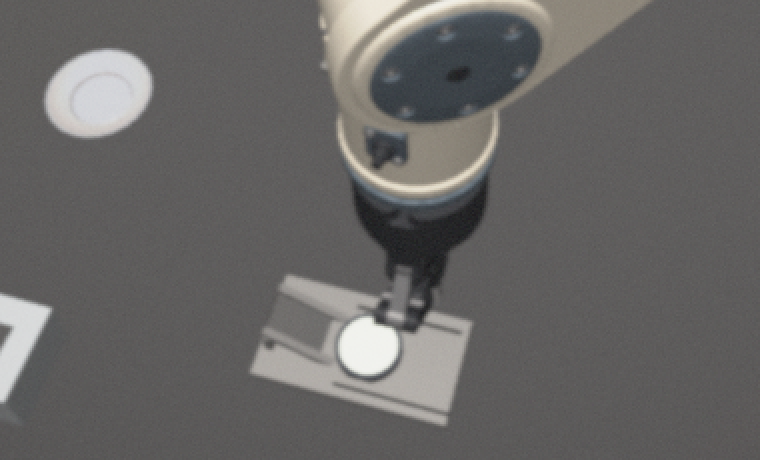

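The closed fingers hang above the channel just behind the disc. Descend to tip z≈11.

```bash
echo '{"deltas": [[0, 0, 0, 0, 0, 30, 0], [0, 0, 0, 0, 0, 30, 0], [0, 0, 0, 0, 0, 25, 0], [0, 0, 0, 0, 0, 10, 0], [0, 0, 0, 0, 0, 5, 0]]}' > path.dat && python3 steer.py path.dat >/dev/null
echo '{"deltas": [[0, 0, 0, 0, 0, 5, 0], [0, 0, 0, 0, 0, 5, 0], [0, 0, 0, 0, 0, 3, 0], [0, 0, 0, 0, 0, 3, 0], [0, 0, 0, 0, 0, 0, 0]]}' > path.dat && python3 steer.py path.dat
echo '{"deltas": [[0, 0, 0, -2, 0, 0, 0], [0, 0, 0, -2, 0, 0, 0], [0, 0, 0, -2, 0, 0, 0], [0, 0, 0, -2, 0, 0, 0], [0, 0, 0, 0, 0, 0, 0]]}' > path.dat && python3 steer.py path.dat
```

```text
clock: 2.82
eef_pos: [445.1, 279.4, 33.9]
tcp_rot: [3.141, 0.0, -3.12]
contact_force: [0.4, 0.4, -0.2]
opening: 0.001
grasp_force: 0.0
clock: 3.23
eef_pos: [453.6, 279.6, 34.0]
tcp_rot: [3.141, 0.001, -3.12]
contact_force: [0.7, 0.3, 0.3]
opening: -0.001
grasp_force: 0.0
```

```bash
echo '{"deltas": [[0, 0, 0, -2.5, 0, 0, 0], [0, 0, 0, -2.5, 0, 0, 0], [0, 0, 0, -2.5, 0, 0, 0], [0, 0, 0, -2.5, 0, 0, 0], [0, 0, 0, -2, 0, 0, 0]]}' > path.dat && python3 steer.py path.dat
echo '{"deltas": [[0, 0, 0, -2.5, 0, 0, 0], [0, 0, 0, -2.5, 0, 0, 0], [0, 0, 0, -2.5, 0, 0, 0], [0, 0, 0, -2.5, 0, 0, 0], [0, 0, 0, -2, 0, 0, 0]]}' > path.dat && python3 steer.py path.dat
echo '{"deltas": [[0, 0, 0, -2.5, 0, 0, 0], [0, 0, 0, -2.5, 0, 0, 0], [0, 0, 0, -2.5, 0, 0, 0], [0, 0, 0, -1.5, 0, 0, 0], [0, 0, 0, 0, 0, 0, 0]]}' > path.dat && python3 steer.py path.dat
python3 - <<'E'
from h import *
a=r.grab_frame("side")[370:470,200:360,::-1]; b=r.grab_frame("top")[180:300,90:250,::-1]
cv2.imwrite("pics/s2.png",np.vstack([cv2.resize(a,None,fx=3,fy=3),cv2.resize(b,(400,300))[:, :].copy() if 0 else cv2.resize(b,(480,300))]))
E
```

```text
clock: 3.65
eef_pos: [465.3, 279.7, 33.8]
tcp_rot: [3.142, 0.0, -3.119]
contact_force: [0.7, -0.9, -0.3]
opening: 0.003
grasp_force: 0.2
clock: 4.07
eef_pos: [477.3, 280.0, 33.8]
tcp_rot: [3.142, 0.0, -3.12]
contact_force: [-0.5, 0.4, -0.0]
opening: -0.004
grasp_force: 0.1
clock: 4.48
eef_pos: [486.4, 280.2, 33.8]
tcp_rot: [3.141, 0.0, -3.12]
contact_force: [0.1, 0.7, 0.4]
opening: 0.002
grasp_force: 0.0
```

View pics/s2.png

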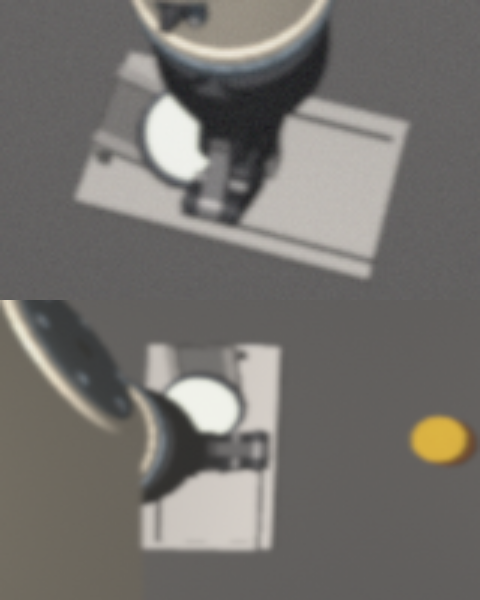

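The disc has ridden up and is tilting on the ribs. I'll push about 3 mm more, then back off, rise and measure.

```bash
echo '{"deltas": [[0, 0, 0, -1.5, 0, 0, 0], [0, 0, 0, -1.5, 0, 0, 0], [0, 0, 0, 0, 0, 0, 0], [0, 0, 0, 0, 0, 0, 0], [0, 0, 0, 0, 0, 0, 0]]}' > path.dat && python3 steer.py path.dat
echo '{"deltas": [[0, 0, 0, 2, 0, 0, 0], [0, 0, 0, 4, 0, 0, 0], [0, 0, 0, 6, 0, 0, 0], [0, 0, 0, 3, 0, -15, 0], [0, 0, 0, 0, 0, -30, 0]]}' > path.dat && python3 steer.py path.dat >/dev/null
echo '{"deltas": [[0, 0, 0, 0, 0, -30, 0.5], [0, 0, 0, 10, 0, -30, 1], [0, 0, 0, 20, 0, -10, 1], [0, 0, 0, 20, 0, 0, 1], [0, 0, 0, 20, 0, 0, 1]]}' > path.dat && python3 steer.py path.dat
python3 - <<'E'
from h import *
fs={}
for n in("side","top"):
    im=r.grab_frame(n)[:,:,::-1]; fs[n]=im.copy(); cv2.imwrite(f"pics/full3_{n}.png",im)
    P=proj(n,[515,280,22])[0]; m,c,a=blob(im.min(2)>222,P); print(n,P.round(1),c,a,ray(n,c,22).round(1))
    cn=max(cv2.findContours(m.astype(np.uint8),0,1)[0],key=len); print(cv2.fitEllipse(cn))
cv2.imwrite("pics/s3.png",np.vstack([cv2.resize(fs["side"][370:470,200:360],None,fx=3,fy=3),cv2.resize(fs["top"][180:280,90:250],None,fx=3,fy=3)]))
E
```

```text
clock: 5.0
eef_pos: [489.0, 280.3, 33.8]
tcp_rot: [3.142, 0.0, -3.119]
contact_force: [-0.4, -0.1, -0.1]
opening: 0.002
grasp_force: 0.0
clock: 5.83
eef_pos: [403.1, 278.4, 149.8]
tcp_rot: [3.14, 0.002, -3.12]
contact_force: [-0.3, 0.4, 0.5]
opening: 0.708
grasp_force: 0.0
side [267.6 416.3] [261.26838966 413.7972167 ] 503 [525.1 278.9  22. ]
((261.2777404785156, 413.8015441894531), (23.00185775756836, 25.93987274169922), 163.1771240234375)
top [156.8 225.7] [156.3079096  221.43785311] 354 [522.6 281.2  22. ]
((156.33055114746094, 221.44195556640625), (18.7460994720459, 22.114620208740234), 117.60052490234375)
```

View pics/s3.png

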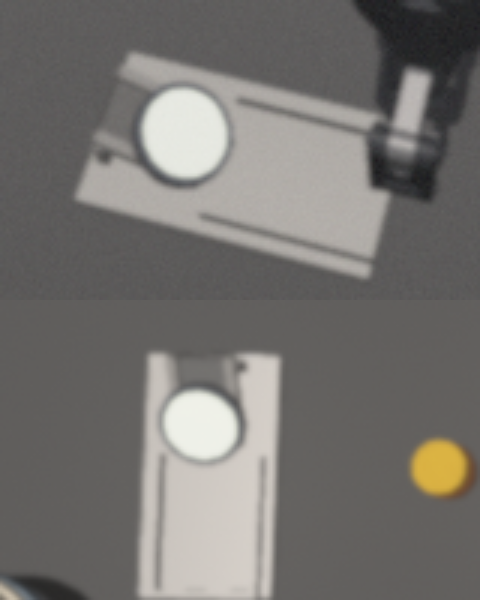

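The filter now rests tilted on the ribs, centred at about (261,414) in the side view and (156,221) in the top view. I'll triangulate the centre and take the tilt from the geometry: rear edge on the floor, centre height.

Run:
```python
from h import *
Ps=[]
for n in("top","side"):
    K,R,t=cam(n); Ps.append(K@np.c_[R,t])
def tri(a,b):
    X=cv2.triangulatePoints(*Ps,np.float64(a).reshape(2,1),np.float64(b).reshape(2,1)); return (X[:3]/X[3]).ravel()
print(tri((156.31,221.44),(261.27,413.8)).round(1), tri((157.21,240.83),(283.78,422.37)).round(1))
# extreme points of the ellipse along tray x, as seen in each view
for th in(16,18,20,22,24,26):
    T=np.radians(th); a=np.array([np.cos(.022)*np.cos(T),np.sin(.022)*np.cos(T),np.sin(T)]); 
    print(th,'centre height of top', round(8+25*np.sin(T)+8*np.cos(T),1))
to([520,280,120])
```

```text
[523.4 280.2  25.9] [489.6 280.2  15.8]
16 centre height of top 22.6
18 centre height of top 23.3
20 centre height of top 24.1
22 centre height of top 24.8
24 centre height of top 25.5
26 centre height of top 26.1
t 5.93 tcp [400.5 277.5 148.7] rot [-3.141e+00 -2.000e-03 -3.118e+00] open 0.874 F [ 0.7  0.3 -0.5] grasp 0.0
tool move [-119.5   -0.2   28.4] len 122.9
```

```bash
echo '{"deltas": [[0, -0.105, 0, 0, 0, 0, 1], [0, -0.105, 0, 0, 0, 0, 1], [0, -0.105, 0, 0, 0, 0, 1], [0, -0.105, 0, 0, 0, 0, 1], [0, 0, 0, 0, 0, 0, 1]]}' > path.dat && python3 steer.py path.dat
python3 -c "
from h import *
to([495.7,280.2,88])"
```

```text
clock: 6.35
eef_pos: [402.9, 275.7, 147.6]
tcp_rot: [-3.134, 0.383, -3.119]
contact_force: [-0.6, -1.0, -0.9]
opening: 1.002
grasp_force: 0.0
t 6.35 tcp [402.9 275.7 147.6] rot [-3.134  0.383 -3.119] open 1.002 F [-0.6 -1.  -0.9] grasp 0.0
tool move [-63.9   3.2  90. ] len 110.4
```

```bash
echo '{"deltas": [[0, -0.03, 0, -15, 0.8, 22, 1], [0, 0, 0, -16, 0.8, 22, 1], [0, 0, 0, -16, 0.8, 22, 1], [0, 0, 0, -16, 0.8, 22, 1], [0, 0, 0, 0, 0, 0, 1]]}' > path.dat && python3 steer.py path.dat
echo '{"deltas": [[0, 0, 0, 0, 0, 0, 1], [0, 0, 0, 0, 0, 0, 1]]}' > path.dat && python3 steer.py path.dat
python3 -c "
from h import *
to([520.1,280.2,33.2])"
```

```text
clock: 6.77
eef_pos: [500.7, 281.5, 90.4]
tcp_rot: [-3.135, 0.409, -3.121]
contact_force: [-0.9, 0.2, 0.4]
opening: 0.998
grasp_force: 0.0
clock: 6.93
eef_pos: [497.2, 280.8, 92.0]
tcp_rot: [-3.135, 0.409, -3.121]
contact_force: [0.1, -0.0, -0.7]
opening: 0.998
grasp_force: 0.0
t 6.93 tcp [497.2 280.8  92. ] rot [-3.135  0.409 -3.121] open 0.998 F [ 0.1 -0.  -0.7] grasp 0.0
tool move [ 2.3 -0.6 63.1] len 63.1
```

```bash
echo '{"deltas": [[0, 0, 0, 1, -0.3, 16, 1], [0, 0, 0, 1, -0.3, 16, 1], [0, 0, 0, 0.3, 0, 15, 1], [0, 0, 0, 0, 0, 8, 1], [0, 0, 0, 0, 0, 8, 1]]}' > path.dat && python3 steer.py path.dat
echo '{"deltas": [[0, 0, 0, 0, 0, 0, 1], [0, 0, 0, 0, 0, 0, 0.8]]}' > path.dat && python3 steer.py path.dat
python3 - <<'E'
from h import *
to([520.1,280.2,33.2])
im=r.grab_frame("side")[:,:,::-1]; cv2.imwrite("pics/s4.png",cv2.resize(im[330:480,180:400],None,fx=3,fy=3))
E
```

```text
clock: 7.35
eef_pos: [519.8, 280.8, 33.6]
tcp_rot: [-3.135, 0.41, -3.12]
contact_force: [0.1, 0.3, -0.5]
opening: 1.002
grasp_force: 0.0
clock: 7.52
eef_pos: [519.7, 280.8, 33.9]
tcp_rot: [-3.135, 0.41, -3.12]
contact_force: [0.2, 0.9, 0.7]
opening: 0.885
grasp_force: 0.0
t 7.52 tcp [519.7 280.8  33.9] rot [-3.135  0.41  -3.12 ] open 0.885 F [0.2 0.9 0.7] grasp 0.0
tool move [-0.  -0.6  0.8] len 1.0
```

View pics/s4.png

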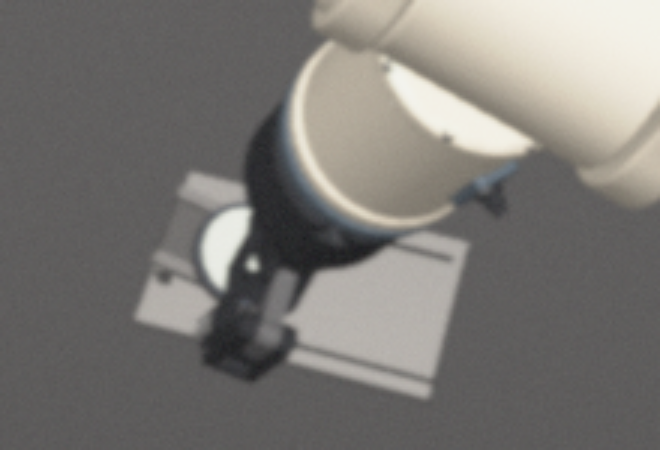

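The fingers straddle the disc, so I'll close.

```bash
echo '{"deltas": [[0, 0, 0, 0, 0, 0, 0.65], [0, 0, 0, 0, 0, 0, 0.6], [0, 0, 0, 0, 0, 0, 0.55], [0, 0, 0, 0, 0, 0, 0.5], [0, 0, 0, 0, 0, 0, 0.4]]}' > path.dat && python3 steer.py path.dat 40
echo '{"deltas": [[0, 0, 0, 0, 0, 0, 0.4], [0, 0, 0, 0, 0, 0, 0.4], [0, 0, 0, 0, 0, 0, 0.4]]}' > path.dat && python3 steer.py path.dat
```

```text
clock: 7.98
eef_pos: [520.1, 281.1, 34.4]
tcp_rot: [-3.136, 0.411, -3.121]
contact_force: [-5.0, -0.9, 7.7]
opening: 0.559
grasp_force: 39.7
clock: 8.23
eef_pos: [520.1, 281.1, 34.4]
tcp_rot: [-3.136, 0.411, -3.121]
contact_force: [-4.1, 0.0, 7.5]
opening: 0.563
grasp_force: 39.7
```

```bash
echo '{"deltas": [[0, 0, 0, 0, 0, -4, 0.4], [0, 0, 0, 0, 0, -8, 0.4], [0, 0, 0, 0, 0, -15, 0.4], [0, 0, 0, 0, 0, -25, 0.4], [0, 0, 0, 0, 0, -25, 0.4]]}' > path.dat && python3 steer.py path.dat
echo '{"deltas": [[0, 0.1, 0, 0, 0, -25, 0.4], [0, 0.1, 0, 0, 0, -20, 0.4], [0, 0.1, 0, 0, 0, -10, 0.4], [0, 0.11, 0, 0, 0, 0, 0.4], [0, 0, 0, 0, 0, 0, 0.4]]}' > path.dat && python3 steer.py path.dat
python3 - <<'E'
from h import *
to([495.7,-274.2,150])
im=r.grab_frame("side")[:,:,::-1]; cv2.imwrite("pics/s5.png",cv2.resize(im[230:480,180:450],None,fx=2,fy=2))
E
```

```text
clock: 8.65
eef_pos: [488.4, 280.3, 104.4]
tcp_rot: [-3.135, 0.409, -3.12]
contact_force: [-0.1, 0.0, 0.1]
opening: 0.56
grasp_force: 41.3
clock: 9.07
eef_pos: [480.5, 278.7, 144.5]
tcp_rot: [-3.129, 0.066, -3.131]
contact_force: [1.0, -0.2, 0.0]
opening: 0.558
grasp_force: 41.4
t 9.07 tcp [480.5 278.7 144.5] rot [-3.129  0.066 -3.131] open 0.558 F [ 1.  -0.2  0. ] grasp 41.4
tool move [  -9.7 -553.     1.9] len 553.1
```

View pics/s5.png

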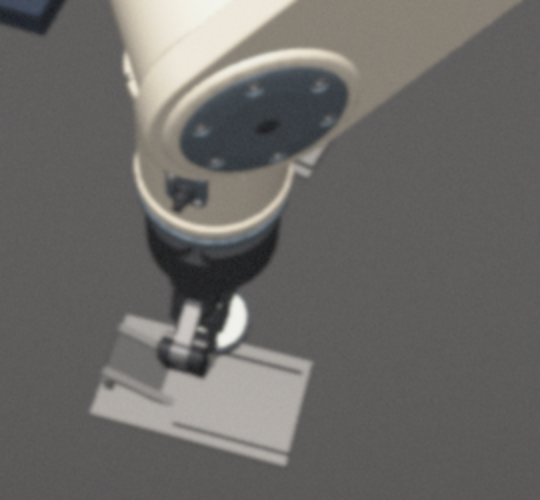

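The disc is held, but the near finger hides its front half. I'll check its pose numerically against the white mask.

```bash
echo '{"deltas": [[0, 0.03, 0, 0, 0, 0, 0.4], [0, 0.03, 0, 0, 0, 0, 0.4], [-0.012, 0, 0, 0, 0, 0, 0.4]]}' > path.dat && python3 steer.py path.dat
cat > chk.py <<'E'
from h import *
def chk():
  s=r.sense(); R=Ro.from_euler('xyz',s['tcp_rot']).as_matrix(); print(s['tcp_rot'].round(3), s['eef_pos'].round(1))
  for n in("side","top"):
    im=r.grab_frame(n)[:,:,::-1]; g=im.min(2); cv2.imwrite(f"pics/chk_{n}.png",im)
    C=s['eef_pos']+R@[0,0,9.]; e=proj(n,C)[0]; m,c,a=blob(g>215,e)
    ys,xs=np.nonzero(m); print(n,'expected centre',e.round(1),'blob',c.round(1),a,'x',xs.min(),xs.max(),'y',ys.min(),ys.max())
    for th in(-.6,-.4,-.2,0,.2,.4,.6):
        T=R@Ro.from_euler('y',th).as_matrix(); A=np.linspace(0,2*np.pi,60)
        P=proj(n,C+(T@np.c_[22*np.cos(A),22*np.sin(A),0*A].T).T); q=np.zeros_like(g); cv2.fillPoly(q,[np.int32(P.round())],1)
        print(th,'bbox',P.min(0).round(),P.max(0).round(),'white outside',(m&(q==0)).sum())
chk()
E
python3 chk.py
```

```text
clock: 9.37
eef_pos: [477.4, 276.9, 141.3]
tcp_rot: [-3.136, 0.008, -3.131]
contact_force: [0.1, -0.0, -0.7]
opening: 0.562
grasp_force: 41.4
[-3.136  0.008 -3.131] [477.4 276.9 141.3]
side expected centre [289.4 387.8] blob [298.7 390.5] 213 x 292 305 y 377 402
-0.6 bbox [275. 371.] [304. 405.] white outside 13
-0.4 bbox [273. 371.] [305. 405.] white outside 0
-0.2 bbox [273. 372.] [306. 404.] white outside 0
0 bbox [273. 372.] [306. 404.] white outside 0
0.2 bbox [273. 373.] [306. 404.] white outside 0
0.4 bbox [274. 373.] [305. 403.] white outside 23
0.6 bbox [276. 373.] [303. 403.] white outside 65
top expected centre [136.  244.1] blob [137.6 256.6] 37 x 131 146 y 254 258
-0.6 bbox [122. 232.] [150. 256.] white outside 26
-0.4 bbox [122. 231.] [150. 257.] white outside 12
-0.2 bbox [122. 230.] [150. 258.] white outside 2
0 bbox [122. 230.] [150. 258.] white outside 1
0.2 bbox [122. 230.] [150. 258.] white outside 6
0.4 bbox [122. 231.] [150. 257.] white outside 21
0.6 bbox [121. 233.] [151. 256.] white outside 33
```

The mask matches a centred disc held parallel to the tool. Carry it to the lamp.

```bash
echo '{"deltas": [[0, 0, 0, -0.6, -15, 0, 0.4], [0, 0, 0, -0.6, -25, 0, 0.4], [0, 0, 0, -0.6, -30, 0, 0.4], [0, 0, 0, -0.6, -30, 0, 0.4], [0, 0, 0, -0.6, -30, 0, 0.4]]}' > path.dat && python3 steer.py path.dat >/dev/null
echo '{"deltas": [[0, 0, 0, -0.6, -30, 0, 0.4], [0, 0, 0, -0.6, -30, 0, 0.4], [0, 0, 0, -0.6, -30, 0, 0.4], [0, 0, 0, -0.6, -30, 0, 0.4], [0, 0, 0, -0.6, -30, 0, 0.4]]}' > path.dat && python3 steer.py path.dat
echo '{"deltas": [[0, 0, 0, -0.6, -30, 0, 0.4], [0, 0, 0, -0.6, -30, 0, 0.4], [0, 0, 0, -0.6, -30, 0, 0.4], [0, 0, 0, -0.6, -30, 0, 0.4], [0, 0, 0, -0.6, -30, 0, 0.4]]}' > path.dat && python3 steer.py path.dat
echo '{"deltas": [[0, 0, 0, -0.6, -30, 0, 0.4], [0, 0, 0, -0.6, -30, 0, 0.4], [0, 0, 0, -0.6, -25, 0, 0.4], [0, 0, 0, -0.6, -15, 0, 0.4], [0, 0, 0, 0, 0, 0, 0.4]]}' > path.dat && python3 steer.py path.dat
python3 -c "
from h import *
to([495.7,-274.2,100])"
```

```text
clock: 10.3
eef_pos: [485.5, -4.8, 143.3]
tcp_rot: [-3.136, 0.008, -3.131]
contact_force: [-0.1, -0.8, -0.4]
opening: 0.564
grasp_force: 41.4
clock: 10.72
eef_pos: [489.9, -154.5, 144.0]
tcp_rot: [-3.135, 0.007, -3.131]
contact_force: [0.4, 0.5, -1.2]
opening: 0.56
grasp_force: 41.4
clock: 11.13
eef_pos: [494.2, -255.3, 144.7]
tcp_rot: [-3.135, 0.008, -3.133]
contact_force: [-0.4, -0.0, -0.0]
opening: 0.562
grasp_force: 41.4
t 11.13 tcp [ 494.2 -255.3  144.7] rot [-3.135  0.008 -3.133] open 0.562 F [-0.4 -0.  -0. ] grasp 41.4
tool move [ -1.  -18.7  44.8] len 48.5
```

```bash
echo '{"deltas": [[0.003, -0.004, 0, -0.5, -9, 15, 0.4], [0.003, -0.004, 0, -0.5, -9.7, 15, 0.4], [0, 0, 0, 0, 0, 15, 0.4], [0, 0, 0, 0, 0, 10, 0.4], [0, 0, 0, 0, 0, 4, 0.4]]}' > path.dat && python3 steer.py path.dat
echo '{"deltas": [[0, 0, 0, 0, 0, 0, 0.4], [0, 0, 0, 0, 0, 0, 0.4]]}' > path.dat && python3 steer.py path.dat
python3 - <<'E'
from h import *
to([495.7,-274.2,73])
a=r.grab_frame("side")[:,:,::-1];b=r.grab_frame("top")[:,:,::-1]
cv2.imwrite("pics/s6.png",np.vstack([cv2.resize(a[100:200,290:450],None,fx=3,fy=3),cv2.resize(b[190:290,400:560],None,fx=3,fy=3)]))
E
```

```text
clock: 11.55
eef_pos: [495.3, -270.4, 84.2]
tcp_rot: [-3.132, 0.013, -3.131]
contact_force: [-0.2, 1.0, 0.6]
opening: 0.561
grasp_force: 41.4
clock: 11.72
eef_pos: [496.7, -271.3, 86.1]
tcp_rot: [-3.131, 0.015, -3.13]
contact_force: [-0.0, -0.1, -0.4]
opening: 0.561
grasp_force: 41.4
t 11.72 tcp [ 496.7 -271.3   86.1] rot [-3.131  0.015 -3.13 ] open 0.561 F [-0.  -0.1 -0.4] grasp 41.4
tool move [ 1.2 -2.8 13.1] len 13.4
```

View pics/s6.png

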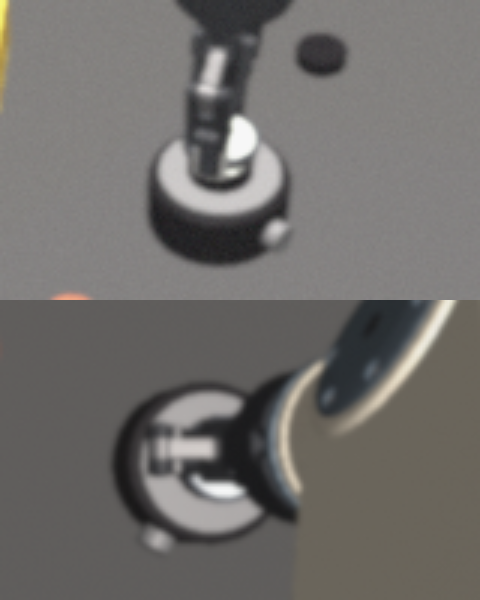

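The disc is level above the mount, its glass just visible beside the finger in both views. Trim and lower slowly.

```bash
echo '{"deltas": [[-0.010, 0.015, 0, 1.2, -2.8, 2, 0.4], [0, 0, 0, 0, 0, 3, 0.4], [0, 0, 0, 0, 0, 2, 0.4], [0, 0, 0, 0, 0, 1, 0.4], [0, 0, 0, 0, 0, 1, 0.4]]}' > path.dat && python3 steer.py path.dat
echo '{"deltas": [[0, 0, 0, 0, 0, 1, 0.4], [0, 0, 0, 0, 0, 0, 0.4], [0, 0, 0, 0, 0, 0, 0.4]]}' > path.dat && python3 steer.py path.dat
python3 -c "
from h import *
to([495.7,-274.2,73])"
```

```text
clock: 12.23
eef_pos: [495.3, -274.7, 76.6]
tcp_rot: [-3.141, -0.0, -3.131]
contact_force: [0.3, -0.3, -0.7]
opening: 0.56
grasp_force: 41.4
clock: 12.48
eef_pos: [495.4, -274.7, 75.8]
tcp_rot: [-3.141, 0.0, -3.131]
contact_force: [0.1, 0.2, 0.2]
opening: 0.563
grasp_force: 41.4
t 12.48 tcp [ 495.4 -274.7   75.8] rot [-3.141  0.    -3.131] open 0.563 F [0.1 0.2 0.2] grasp 41.4
tool move [-0.3  0.5  2.8] len 2.8
```

```bash
echo '{"deltas": [[0, 0, 0, 0, 0, 0.7, 0.4], [0, 0, 0, 0, 0, 0.7, 0.4], [0, 0, 0, 0, 0, 0, 0.4]]}' > path.dat && python3 steer.py path.dat
echo '{"deltas": [[0, 0, 0, 0, 0, 0.7, 0.4], [0, 0, 0, 0, 0, 0, 0.4]]}' > path.dat && python3 steer.py path.dat
echo '{"deltas": [[0, 0, 0, 0, 0, 0.7, 0.4], [0, 0, 0, 0, 0, 0, 0.4]]}' > path.dat && python3 steer.py path.dat
```

```text
clock: 12.73
eef_pos: [495.4, -274.7, 74.3]
tcp_rot: [-3.141, 0.0, -3.131]
contact_force: [0.1, 0.4, -0.3]
opening: 0.559
grasp_force: 41.4
clock: 12.9
eef_pos: [495.5, -274.7, 73.8]
tcp_rot: [-3.141, 0.0, -3.131]
contact_force: [0.7, 0.6, 1.2]
opening: 0.559
grasp_force: 41.4
clock: 13.07
eef_pos: [495.6, -274.8, 73.5]
tcp_rot: [-3.141, 0.0, -3.131]
contact_force: [-1.2, 1.2, 5.0]
opening: 0.561
grasp_force: 41.8
```

Contact at 5 N. Press slightly to level it, then release gently and retreat.

```bash
echo '{"deltas": [[0, 0, 0, 0, 0, 0.5, 0.4], [0, 0, 0, 0, 0, 0, 0.4], [0, 0, 0, 0, 0, 0, 0.4]]}' > path.dat && python3 steer.py path.dat 20
echo '{"deltas": [[0, 0, 0, 0, 0, 0, 0.57], [0, 0, 0, 0, 0, 0, 0.6], [0, 0, 0, 0, 0, 0, 0.65], [0, 0, 0, 0, 0, 0, 0.75], [0, 0, 0, 0, 0, 0, 0.9]]}' > path.dat && python3 steer.py path.dat
echo '{"deltas": [[0, 0, 0, 0, 0, 0, 1], [0, 0, 0, 0, 0, 0, 1], [0, 0, 0, 0, 0, -3, 1], [0, 0, 0, 0, 0, -8, 1], [0, 0, 0, 0, 0, -15, 1]]}' > path.dat && python3 steer.py path.dat >/dev/null
echo '{"deltas": [[0, 0, 0, 0, 0, -25, 1], [0, 0, 0, 0, 0, -35, 1], [0, 0, 0, 10, 10, -35, 1], [0, 0, 0, 20, 30, -10, 1], [0, 0, 0, 20, 30, 0, 1]]}' > path.dat && python3 steer.py path.dat >/dev/null
echo '{"deltas": [[0, 0, 0, 20, 40, 0, 1], [0, 0, 0, 0, 40, 0, 1], [0, 0, 0, 0, 40, 0, 1], [0, 0, 0, 0, 40, 0, 1], [0, 0, 0, 0, 10, 0, 1]]}' > path.dat && python3 steer.py path.dat
echo '{"deltas": [[0, 0, 0, 0, 0, 0, 1], [0, 0, 0, 0, 0, 0, 1], [0, 0, 0, 0, 0, 0, 1]]}' > path.dat && python3 steer.py path.dat
python3 - <<'E'
from h import *
a=r.grab_frame("side")[:,:,::-1];b=r.grab_frame("top")[:,:,::-1]
for n,im in(("top",b),("side",a)):
    m,c,k=blob(im.min(2)>222,proj(n,[495.7,-274.2,64])[0]); print(n,c,k,ray(n,c,64).round(1))
cv2.imwrite("pics/s7.png",np.vstack([cv2.resize(a[100:200,290:450],None,fx=3,fy=3),cv2.resize(b[190:290,400:560],None,fx=3,fy=3)]))
E
```

```text
clock: 13.32
eef_pos: [495.6, -274.8, 73.4]
tcp_rot: [-3.141, 0.001, -3.131]
contact_force: [-1.8, 2.1, 10.3]
opening: 0.561
grasp_force: 42.2
clock: 13.73
eef_pos: [495.3, -274.7, 72.4]
tcp_rot: [-3.141, -0.0, -3.131]
contact_force: [-1.4, 0.4, -0.5]
opening: 0.869
grasp_force: 0.0
clock: 14.98
eef_pos: [423.7, -34.2, 204.2]
tcp_rot: [3.141, 0.001, -3.13]
contact_force: [-0.3, -1.0, 0.1]
opening: 1.001
grasp_force: 0.0
clock: 15.23
eef_pos: [424.6, -38.9, 203.7]
tcp_rot: [-3.14, 0.001, -3.131]
contact_force: [-0.2, -0.8, -0.2]
opening: 1.002
grasp_force: 0.0
top [473.89896373 243.55699482] 386 [ 494.4 -274.7   64. ]
side [361.43283582 149.29353234] 201 [ 499.8 -271.2   64. ]
```

View pics/s7.png

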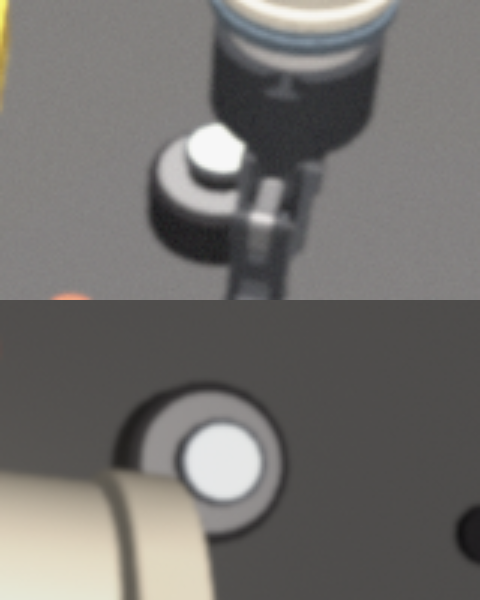

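The top view shows the filter flat and centred on the mount at (474,244), within about 2 mm. In the side view the gripper partly hides it at (361,149). The robot is clear, so I'll hand in.

```bash
python3 -c "
from rig import r
print(r.sign_off())"
```

```text
the job is handed in; nothing more can be done
None
```

The job is handed in at about 15 s on the clock: the filter was tilted on the ribs, gripped, and lowered onto the lamp mount, where the last top view shows it flat and about 1 to 2 mm off centre; the ring's tray was never approached, and sign-off returned no verdict.

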